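# Strip the set-up pieces from the screen-printing bench

### The arm

A 7-joint arm with a two-finger parallel gripper is mounted at the origin on the work surface. World frame = base frame: x ahead of the robot, y to its left, z up, the work surface at z = 0. Lengths are in m, angles in degrees, forces in N, time in s.
With the tool pointing down it reaches from about 0.4 to 0.875 m from the base axis. Payload 6.5 kg.
Tool frame: the origin (TCP) lies at the very end of the fingers, on their centre line; the grasp point (between the pads) lies 19 mm behind it (r.hold_point_z is the distance from the TCP to the grasp point, in m); x points along the fingers, z is the direction in which the jaws open and shut, and the axes are right-handed (so a half turn about x gives the same grasp; the last joint's range is limited). The gripper opens to 88 mm and grips with 3 to 60 N. Pads are 18 mm wide; open, the fingers measure 123 mm over their backs; the gripper's body (75 mm by 187 mm) begins 45 mm behind the grasp point.
Start: joints at [72.124, 30.733, -0.252, 88.115, 0.149, 61.152, -4.079], TCP at [0.158, -0.63, 0.239] pointing down, gripper open.
Joint ranges: [-154.64, 154.64], [-21.42, 123.67], [-72.66, 72.17], [13.99, 137.28], [-74.86, 254.86], [10.95, 109.41], [-158.01, 158.01]. Speed limits (degrees/s): [136.94, 136.94, 180, 180, 180, 180, 180].

### API

Orientations are given as a 3x3 rotation matrix whose columns are the frame's x, y, z axes.
In Python, from cell import r, cams gives the robot as it stands. The module is installed in compiled form; this text tells all that it offers.
- The arm moves only by the tool servo_tool, never from a script. Its argument "targets" is a list that holds one entry, the list of rows, each a list of 5 numbers: the shift along the tool's x, y, z in cm, then the turn about the tool's x in degrees, then the closure, from 0 (fully open) to 1 (shut). A call has 1 to 10 rows; each row shifts and turns the commanded pose from where the row before left it, along the tool's axes as they then stand; what a row does not reach is not made up. A row lasts 1/12 s, in which the tool goes at most 41.7 mm and 7.16 degrees, less where a joint would pass 70% of its speed; a pose out of reach is approached as far as the arm can. A call with a gripper value outside its range is refused whole. The fingers move at their own pace and stop on an object; the grip force is fixed at half the most. Time passes only in rows, so rows that do not move let the fingers close. It gives the time, the measured TCP pose, the force and the opening at its end, in the units of the state.
- r.read_state(): the state, without advancing time (a new reading comes with each control period).
- cams.snapshot(name): name is "scene" or "side" or "wrist"; returns (picture, depth): 420x560x3 uint8, blue, green, red; 420x560 float32, m along the optical axis (not along the pixel's ray), 0 where there is no reading.
- cams.camera_info(name): a dict with "fov_y" (degrees; the focal length in pixels is half the picture's height over the tangent of half this angle, whatever the lens; pixels are square), "cx", "cy" (the principal point, pixels), "k1" (the pictures are not rectified: a ray, as slopes to the right and down, at radius r is drawn at 1 + k1 r^2 times it, then the intrinsics apply), "world_to_cam" (4x4, takes a point from world to camera coordinates). Camera axes: x right, y down, z forward; pixel columns grow to the right and rows downward; lengths in m; the calibration is good to about 2 mm. A picture is of the moment at which its call begins: read the wrist's pose just before it. camera_info takes no time and is no camera call; for the wrist camera it gives the pose at the moment of the call.
- r.close_job(): hands the job in, once; it reports no verdict.
Trained networks look in the newest picture that a camera, given by its name, has taken for a name from the list of things; names that differ only in an ending like _2 or _b are one class to them, and where a whole thing is asked for, a point or a joint stands for the part that bears it (a point fixed in the world has none). Each returns a list of dicts, best first, with "score" (0 to 1); they miss things now and then, are a little off and sometimes report something else, mostly with a low value. They report only what shows in the picture. A call takes as long as a camera call.
- cams.regions_of(camera, label): "pixels" (420x560 bool, what is visible of it) and "box" ([left, top, width, height] in pixels, round what is visible of it).
The state is a dict: "t": time; "joint_pos": joint angles; "dq": joint speeds; "tau": joint torques, N m; "position": TCP position; "ee_rot": TCP orientation; "force": force on the tool from outside, world axes, zero at the start; "ft_torque": the same for the moment, N m; "width": finger opening in m.
Only numpy, scipy, OpenCV 4.12 (cv2) and the standard library are available. Lean on these libraries where they do the work, as an engineer would, in place of code of your own. Each camera call takes 0.05 s, during which the arm holds its last target. There are 200 camera calls.

### The job

Clear the set-up pieces away after the print run: take the pile apart and put the star knob stud-down in its holder hole, the steel collar over its post, and the aluminium block flat in the wider shallow tray. Also work the wooden wedge back out from under the screen frame in small gentle tugs, so that the frame comes down softly and is not let slam, and lay the wedge on its flat side in the long narrow tray. Leave the little jar standing where it is.

Things in the scene. Friction and masses are not known exactly. Their poses are not given: they have to be found in the camera images.
- knob_c (a point): Black star knob, top of the pile, stud in the collar's bore. Point: on its axis, half-way up the lobes. Four lobes along its x and y axes, 24 high, 60 mm over opposite lobes, 49 mm wide at 45 degrees to them (a firm grip). Below them a neck 40 mm across, 10 high; its underside (the shoulder it rests on) is 22 mm below the point; a 10 mm stud reaches 25 mm below the shoulder. 0.09 kg.
- collar_c (a point): Round steel collar (thick ring) under the knob: outside diameter 60 mm, bore 34 mm, 30 mm high. The point is the centre of its bore, half-way up; z along the bore, up. At the start it rests on the block. About 0.14 to 0.28 kg.
- block_c (a point): Aluminium block at the bottom of the pile, 110 mm along its x, 50 mm along its y, 36 mm high. The point is its centre, half-way up. At the start it lies on a fixed steel plate 130 x 84 mm, 10 mm thick, its long sides along the plate's. 0.36 to 0.59 kg.
- wedge_c (a point): Wooden wedge, 120 long (its x), 30 mm wide, flat below. Point: mid-length, 15 mm above its underside. Handle: a block 45 long, 30 high at the -x end, its middle 37.5 mm from the point. From x = -15 mm the top slopes from 24 down to 4 mm at the +x tip. It stands on the table, tip under the frame's front rail, handle towards the robot; 55 mm straight back (-x) frees it, pull 5 to 12 N. 0.07 kg.
- screen: Screen frame: aluminium, blue mesh, 240 deep, 260 wide, rails 25 mm high, 1.2 kg, hinged along its edge far from the robot. Origin: centre of the front rail (the one nearest the robot), half-way up, 18.5 mm above the table when the frame is down level on its own stop; 30 mm at the start, front edge propped by the wedge. It follows the wedge down by its own weight; a free fall is a slam.
- knob_holder: Fixed grey plastic block 70 x 70 mm, 32 mm high, with one round upright hole of 27 mm diameter, 29 mm deep, in the middle of its top: the knob's place (stud in the hole, shoulder on the block's top). Origin at the centre of its underside.
- collar_post: Fixed steel base plate 90 x 90 mm, 8 mm thick, with an upright round post of 16 mm diameter in the middle whose top is 50 mm above the table: the collar's place (around the post, flat on the plate). Origin at the centre of the underside.
- block_tray: Fixed shallow tray (grey rim, dark floor), outside 136 mm along its x and 78 mm along its y, the wider of the two trays: the block's place. Inside 126 x 68 mm; the floor is 4 mm above the table, the rim 9 mm above the table, walls 5 mm. Origin at the centre of its underside.
- wedge_tray: Fixed shallow tray (grey rim, dark floor), long and narrow, outside 146 mm along its x and 56 mm along its y: the wedge's place, either way round. Inside 136 x 46 mm; the floor is 4 mm above the table, the rim 9 mm above the table, walls 5 mm. Origin at the centre of its underside.
- jar: Bystander: closed blue jar with white lid, 62 mm diameter, 65 mm high, on the table; leave it alone. Origin at the centre of its underside. (The pile, the jar and the four places swap among six spots, three left and three right of the frame.)

How it is judged (in metres and radians):
At the end, for the whole second after the job is handed in: Knob upright in the holder, stud in hole, within 12 mm of centre; collar flat around the post; block flat on the wider tray's floor and wedge on its flat side on the narrow tray's floor, both inside the rims; screen frame down (rail centre under 20.5 mm); all at rest (horizontal distance between knob_c and knob_holder below 0.012 m and z of knob_c in the frame of knob_holder between 0.048 and 0.058 m and angle between each of knob_c, collar_c's own z axis and vertical below 0.12 rad and horizontal distance between collar_c and collar_post below 0.012 m and z of collar_c in the frame of collar_post between 0.018 and 0.028 m and x of block_c in the frame of block_tray between -0.0105 and 0.0105 m and y of block_c in the frame of block_tray between -0.0115 and 0.0115 m and z of block_c in the frame of block_tray between 0.0185 and 0.0255 m and angle between each of block_c, wedge_c's own z axis and vertical below 0.06 rad and angle between the x axis of block_c and the x axis of block_tray, either way round below 0.3 rad and x of wedge_c in the frame of wedge_tray between -0.0105 and 0.0105 m and y of wedge_c in the frame of wedge_tray between -0.0105 and 0.0105 m and z of wedge_c in the frame of wedge_tray between 0.0155 and 0.0225 m and angle between the x axis of wedge_c and the x axis of wedge_tray, either way round below 0.3 rad and height (world z) of screen below 0.0205 m and linear speed of each of knob, collar, block, wedge below 0.02 m/s); the robot touches nothing.
It fails at once if the screen frame slams (front rail faster than 0.18 m/s) (linear speed of screen above 0.18 m/s).
It fails at once if the jar is knocked over or moved by more than 25 mm (distance of jar from where it was at the start of the episode above 0.025 m or angle between jar's own z axis and vertical above 0.4 rad).
It also fails if it takes over 134 s, if anything falls off the work surface, if the arm or the gripper's body presses on something with over 40 N, if the wrist force passes 120 N, or if a joint passes its speed limit or range.

## Working session

There is one attempt and no reset: what is moved stays moved. The work goes in short steps, Python scripts to look and compute and a tool call to move; the robot and the scene stay as the last step left them, time stands still between calls to the robot, and variables do not carry over. Pictures are saved under pics/ and viewed, on a budget of 14 in all, crops included, one or two more only if the job needs it, and the job is handed in when it is done.

Besides the shell and the picture viewer there is one more tool, called after ">>>" as a command line: name --argument value ..., lists and objects as JSON in quotes. servo_tool: Moves the arm, as the interface text tells. Its arguments: {"type":"object","properties":{"targets":{"type":"array","items":{"type":"array","items":{"type":"array","items":{"type":"number"}}}}},"required":["targets"]}

```bash
mkdir -p pics
cat > h.py <<'E'
import numpy as np, cv2
from cell import r, cams
def cloud(name, depth, ci=None):
    ci=ci or cams.camera_info(name); h,w=depth.shape
    f=h/2/np.tan(np.radians(ci["fov_y"]/2))
    K=np.array([[f,0,ci["cx"]],[0,f,ci["cy"]],[0,0,1]])
    v,u=np.mgrid[:h,:w].astype(float)
    p=cv2.undistortPoints(np.stack([u.ravel(),v.ravel()],1)[:,None],K,np.array([ci["k1"],0,0,0,0.]))[:,0]
    P=np.c_[p*depth.ravel()[:,None],depth.ravel()]
    T=np.linalg.inv(np.array(ci["world_to_cam"]))
    return (P@T[:3,:3].T+T[:3,3]).reshape(h,w,3)
def snap(name,save=None):
    ci=cams.camera_info(name); im,d=cams.snapshot(name)
    if save: cv2.imwrite("pics/"+save+".png",im)
    C=cloud(name,d,ci); C[d<=0]=np.nan
    return im,d,C
E
python3 - <<'E'
from h import *
np.set_printoptions(precision=4,suppress=True)
s=r.read_state(); print(s["t"],s["position"],s["ee_rot"],s["width"],r.hold_point_z)
for n in ["scene","side","wrist"]:
    im,d,C=snap(n,n+"0")
    ci=cams.camera_info(n); print(n,ci["fov_y"],np.linalg.inv(np.array(ci["world_to_cam"]))[:3].round(3).tolist())
    for l in ["knob_c","collar_c","block_c","wedge_c","screen","knob_holder","collar_post","block_tray","wedge_tray","jar"]:
        for q in cams.regions_of(n,l)[:2]:
            P=C[q["pixels"]];P=P[~np.isnan(P[:,0])]
            if len(P)>5: 
                zt=np.percentile(P[:,2],97); T=P[P[:,2]>zt-.006]
                rc=cv2.minAreaRect((T[:,:2]*1000).astype(np.float32))
                print(l,round(q["score"],2),q["box"],"med",np.median(P,0),"ztop",round(zt,4),"rect",np.round(rc[0],1),np.round(rc[1],1),round(rc[2],1))
E
cd pics; python3 -c "
import cv2,numpy as np
a=[cv2.imread(n+'0.png') for n in('scene','side')]
cv2.imwrite('m0.png',cv2.resize(np.vstack(a),(800,1200))[:, :]) 
"
```

```text
0.0 [ 0.158  -0.6299  0.2378] [[-0.0005  0.9699  0.2434]
 [ 0.0016  0.2434 -0.9699]
 [-1.     -0.0001 -0.0017]] 0.08811523507464056 0.0187
scene 42.069646785973006 [[0.853, 0.426, -0.301, 0.857], [0.522, -0.704, 0.482, -0.597], [-0.007, -0.568, -0.823, 1.076]]
knob_c 0.61 [169.2, 276.8, 31.0, 31.2] med [ 0.4742 -0.2982  0.1091] ztop 0.1131 rect [ 471.6 -295. ] [45.8 46.4] 8.5
collar_c 0.87 [175.6, 299.5, 29.6, 20.6] med [ 0.4886 -0.3142  0.0728] ztop 0.0788 rect [ 482.3 -306.8] [54.6 24. ] 47.4
block_c 0.94 [159.0, 279.6, 55.4, 56.0] med [ 0.4776 -0.3282  0.0441] ztop 0.049 rect [ 466.  -299.5] [111.1  50.8] 79.2
block_c 0.5 [346.8, 131.8, 49.9, 46.8] med [0.6055 0.2858 0.0048] ztop 0.0113 rect [605.7 288.6] [149.7  59.3] 78.1
wedge_c 0.76 [283.2, 188.3, 30.3, 23.1] med [0.5233 0.0513 0.0264] ztop 0.0332 rect [526.7  56.7] [30.9 66.9] 81.6
screen 0.94 [264.3, 179.9, 158.3, 149.5] med [ 0.6787 -0.0115  0.0238] ztop 0.0433 rect [678.4  -3.7] [261.9 249.9] 82.9
knob_holder 0.71 [269.6, 92.5, 33.0, 35.4] med [0.349  0.2849 0.0294] ztop 0.0354 rect [346.7 293.4] [70.5 77.9] 14.5
collar_po
[... 1427 characters left out ...]
.71 [202.7, 157.2, 30.5, 27.3] med [0.3473 0.2742 0.0283] ztop 0.0334 rect [347.6 295.5] [70.7 76. ] 14.7
collar_post 0.89 [368.5, 308.6, 66.9, 52.5] med [ 0.6012 -0.3091  0.0077] ztop 0.0398 rect [ 603.8 -303.6] [12.5 15.7] 38.1
block_tray 0.63 [224.7, 331.1, 51.6, 82.8] med [ 0.3441 -0.3161  0.0041] ztop 0.0097 rect [ 345.1 -308. ] [137.9  78.9] 79.3
wedge_tray 0.74 [298.8, 148.0, 24.9, 29.2] med [0.6066 0.2815 0.0051] ztop 0.0109 rect [608. 289.] [150.8  56.3] 79.9
jar 0.57 [255.2, 142.8, 20.4, 30.5] med [0.4738 0.2675 0.0409] ztop 0.0661 rect [475.8 285.4] [46.4 46.1] 78.8
wrist 62.16314292009915 [[0.243, -0.918, -0.313, 0.239], [-0.97, -0.23, -0.079, -0.61], [0.0, 0.323, -0.946, 0.385]]
```

View pics/scene0.png

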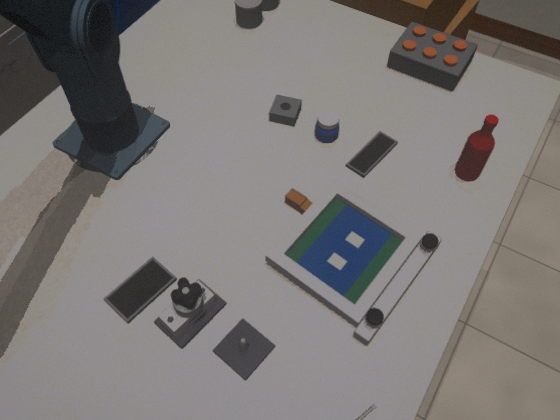

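View pics/side0.png

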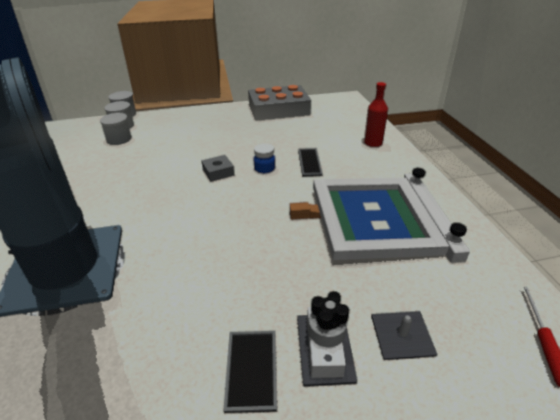

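The scene and side views agree. The pile is at about (0.471, -0.295), with the knob top at 0.111. The holder is at (0.347, 0.294), the post at (0.605, -0.304) and the block tray at (0.344, -0.308). The wedge handle is at (0.519, 0.057) and the wedge tray at (0.607, 0.289). Next I go above the knob.

>>> servo_tool --targets '[[[0.6, 3.2, -2.07, 0, 0], [0.6, 3.2, -2.07, 0, 0], [0.6, 3.2, -2.07, 0, 0], [0.6, 3.2, -2.07, 0, 0], [0.6, 3.2, -2.07, 0, 0], [0.6, 3.2, -2.07, 0, 0], [0.6, 3.2, -2.07, 0, 0], [0.6, 3.2, -2.07, 0, 0], [0.6, 3.2, -2.07, 0, 0], [0.6, 3.2, -2.07, 0, 0]]]'

```text
t: 2.48
position: [0.4193, -0.3504, 0.1787]
ee_rot: [[0.0, 0.97, 0.243], [-0.0, 0.243, -0.97], [-1.0, 0.0, 0.001]]
force: [1.5, -0.6, -0.5]
width: 0.0882
```

>>> servo_tool --targets '[[[0.6, 3.2, -2.07, 0, 0], [0.6, 3.2, -2.07, 0, 0], [0, 0, 0, 5.2, 0], [0, 0, 0, 0, 0], [0, 0, 0, 0, 0], [0, 0, 0, 0, 0]]]'

```text
t: 2.98
position: [0.4692, -0.2975, 0.1668]
ee_rot: [[-0.0, 0.988, 0.154], [-0.001, 0.154, -0.988], [-1.0, -0.001, 0.001]]
force: [-1.0, -0.6, 0.1]
width: 0.088
```

```bash
cat >> h.py <<'E'
np.set_printoptions(precision=4,suppress=True)
def pose():
    s=r.read_state(); R=np.array(s["ee_rot"]); p=np.array(s["position"])
    print("t",round(s["t"],2),"tcp",p,"jaw",round(np.degrees(np.arctan2(R[1,2],R[0,2])),2),"w",round(s["width"],4),"F",np.round(s["force"],1),"q7",round(s["joint_pos"][6],1),"tilt",R[2,:])
    return p,R
def to(x,y,z):  # shift in cm in tool axes from the current pose
    p,R=pose(); print("go",(x,y,z),"->",np.round(R.T@(np.array([x,y,z])-p)*100,2))
def see(cam,labels,save=None,tol=.006):
    im,d,C=snap(cam,save)
    for l in labels:
        for q in cams.regions_of(cam,l)[:1]:
            P=C[q["pixels"]];P=P[~np.isnan(P[:,0])]
            if len(P)<6: continue
            zt=np.percentile(P[:,2],97); T=P[P[:,2]>zt-tol]
            rc=cv2.minAreaRect((T[:,:2]*1000).astype(np.float32)); cc=cv2.minEnclosingCircle((T[:,:2]*1000).astype(np.float32))
            print(cam,l,round(q["score"],2),q["box"],"ztop",round(zt,4),"rect",np.round(rc[0],1),np.round(rc[1],1),round(rc[2],1),"circ",np.round(cc[0],1),round(cc[1],1))
    return im,d,C
E
python3 - <<'E'
from h import *
pose(); see("wrist",["knob_c","collar_c","block_c","collar_post","block_tray"],"w1"); to(.471,-.295,.081)
E
```

```text
t 2.98 tcp [ 0.4692 -0.2975  0.1668] jaw -81.12 w 0.088 F [-1.  -0.6  0.1] q7 -56.4 tilt [-1.     -0.0006  0.0008]
wrist knob_c 0.93 [230.1, 184.9, 86.0, 80.7] ztop 0.1113 rect [ 471.1 -293.2] [48.3 47.8] 8.4 circ [ 471.2 -293.2] 29.6
wrist collar_c 0.71 [237.5, 165.8, 74.5, 66.0] ztop 0.0771 rect [ 478.4 -294.2] [42.2 58.2] 5.5 circ [ 471.3 -294.5] 30.0
wrist block_c 0.97 [207.2, 149.7, 145.6, 98.7] ztop 0.0474 rect [ 467.5 -298.3] [109.8  53. ] 78.2 circ [ 466.7 -297.7] 58.8
wrist collar_post 0.73 [238.4, 1.1, 140.1, 96.5] ztop 0.0465 rect [ 604.6 -301.4] [15.  15.6] 12.4 circ [ 604.6 -301.2] 8.1
wrist block_tray 0.86 [194.6, 253.0, 146.4, 87.6] ztop 0.0097 rect [ 396.4 -316.8] [135.5 187.7] 78.9 circ [ 392.7 -307.5] 103.8
t 3.28 tcp [ 0.4698 -0.2967  0.1668] jaw -81.16 w 0.088 F [-0.4 -0.  -0.1] q7 -56.5 tilt [-1.      0.      0.0002]
go (0.471, -0.295, 0.081) -> [ 8.58  0.15 -0.15]
```

View pics/w1.png

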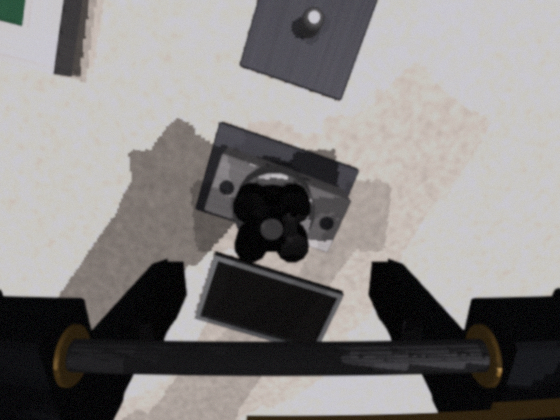

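The wrist view shows the knob lobes on the diagonals at about (272, 222), with the jaws lined up to the 49 mm grip. I descend, grip and lift.

>>> servo_tool --targets '[[[2.8, 0.06, -0.12, 0, 0], [2.8, 0.06, -0.12, 0, 0], [2.0, 0, 0, 0, 0], [0.9, 0, 0, 0, 0], [0, 0, 0, 0, 0], [0, 0, 0, 0, 0.6], [0, 0, 0, 0, 0.6], [0, 0, 0, 0, 0.6], [0, 0, 0, 0, 0.6], [0, 0, 0, 0, 0.6]]]'

```text
t: 4.12
position: [0.4714, -0.2938, 0.0825]
ee_rot: [[0.001, 0.988, 0.154], [-0.001, 0.154, -0.988], [-1.0, 0.001, 0.001]]
force: [0.6, -1.2, -0.8]
width: 0.0569
```

>>> servo_tool --targets '[[[0, 0, 0, 0, 0.6], [0, 0, 0, 0, 0.6], [0, 0, 0, 0, 0.6]]]'

```text
t: 4.37
position: [0.4712, -0.2936, 0.0821]
ee_rot: [[0.0, 0.988, 0.154], [-0.0, 0.154, -0.988], [-1.0, 0.0, 0.0]]
force: [-0.6, 0.9, 2.7]
width: 0.045
```

>>> servo_tool --targets '[[[-2, 0, 0, 0, 0.6], [-3.5, 0, 0, 0, 0.6], [-3, 0.2, -1.5, 0, 0.6], [0, 0.59, -3.6, 0, 0.6], [0, 0.59, -3.78, 0, 0.6], [0, 0.59, -3.78, 0, 0.6], [0, 0.59, -3.78, 0, 0.6], [0, 0.59, -3.78, 0, 0.6], [0, 0.59, -3.78, 0, 0.6], [0, 0.59, -3.78, 0, 0.6]]]'

```text
t: 5.2
position: [0.4703, -0.0107, 0.1667]
ee_rot: [[-0.0, 0.988, 0.154], [-0.0, 0.154, -0.988], [-1.0, -0.0, 0.0]]
force: [0.3, -0.0, -0.9]
width: 0.0444
```

>>> servo_tool --targets '[[[0, 0.59, -3.78, 0, 0.6], [0, 0.59, -3.78, 0, 0.6], [0, -1.06, -3.26, 0, 0.6], [0, -1.06, -3.26, 0, 0.6], [0, -1.06, -3.26, 0, 0.6], [0, -1.06, -3.26, 0, 0.6], [0, -1.06, -3.26, 0, 0.6], [0, -1.06, -3.26, 0, 0.6], [0, -1.06, -3.26, 0, 0.6], [0, 0, 0, 0, 0.6]]]'

```text
t: 6.03
position: [0.3586, 0.2847, 0.1671]
ee_rot: [[-0.001, 0.987, 0.164], [0.004, 0.164, -0.986], [-1.0, 0.0, -0.004]]
force: [0.0, 0.3, -0.1]
width: 0.0449
```

Run:
```python
from h import *
pose(); see("wrist",["knob_c","knob_holder","jar"],"w2",.004);see("side",["knob_c","knob_holder"],"s2",.004); to(.347,.2945,.11)
```

```text
t 6.03 tcp [0.3586 0.2847 0.1671] jaw -80.58 w 0.0449 F [ 0.   0.3 -0.1] q7 -132.6 tilt [-1.      0.     -0.0041]
wrist knob_c 0.55 [214.4, 235.0, 128.7, 107.6] ztop 0.1962 rect [363.5 285.8] [39.6 48. ] 9.3 circ [360.1 285.2] 28.9
wrist knob_holder 0.68 [215.4, 158.8, 88.9, 88.7] ztop 0.0333 rect [348.1 297.6] [68.  70.4] 14.6 circ [347.8 297.8] 48.5
wrist jar 0.8 [254.8, 0.0, 85.4, 97.8] ztop 0.0665 rect [474.1 290.3] [51.8 53.6] 9.8 circ [475.4 290.5] 27.6
side knob_c 0.66 [208.4, 109.2, 20.9, 24.3] ztop 0.1943 rect [363.  259.6] [28.9 49.7] 77.6 circ [362.1 261.6] 26.8
side knob_holder 0.64 [204.4, 152.6, 29.3, 31.7] ztop 0.0332 rect [347.7 294.8] [71.6 72.3] 15.9 circ [347.9 292.8] 46.5
t 6.38 tcp [0.3629 0.2768 0.1666] jaw -81.25 w 0.0446 F [-0.1 -0.4 -1.3] q7 -132.3 tilt [-1.     -0.0001  0.0007]
go (0.347, 0.2945, 0.11) -> [ 5.66 -1.31 -1.99]
```

View pics/w2.png

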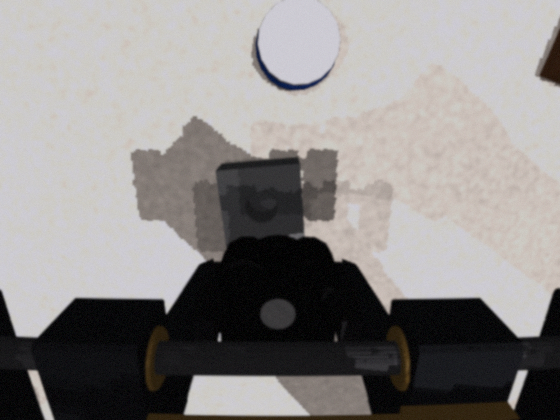

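The knob is held: its top is at 0.196 and the width is steady. The holder hole is at pixel (262, 205), about (0.348, 0.2955). Next I align and lower.

>>> servo_tool --targets '[[[1.0, -0.6, -1.04, 0, 0.6], [2.5, -0.6, -1.04, 0, 0.6], [2.5, 0, 0, 0, 0.6], [0, 0, 0, 0, 0.6], [0, 0, 0, 0, 0.6]]]'

```text
t: 6.8
position: [0.347, 0.2955, 0.1062]
ee_rot: [[-0.002, 0.988, 0.153], [-0.002, 0.153, -0.988], [-1.0, -0.002, 0.002]]
force: [0.7, 0.2, -0.6]
width: 0.0448
```

Run:
```python
from h import *
to(.3478,.2955,.039); see("side",["knob_c","knob_holder"],"s3",.004)
```

```text
t 6.8 tcp [0.347  0.2955 0.1062] jaw -81.18 w 0.0448 F [ 0.7  0.2 -0.6] q7 -138.7 tilt [-1.     -0.0024  0.0019]
go (0.3478, 0.2955, 0.039) -> [6.72 0.1  0.  ]
side knob_c 0.67 [287.4, 200.1, 35.8, 20.6] ztop 0.0317 rect [517.8  58.8] [32.8 44.4] 80.9 circ [517.1  58.9] 26.0
side knob_holder 0.89 [202.3, 155.5, 31.4, 28.9] ztop 0.0333 rect [348.7 295.2] [71.5 72.3] 14.4 circ [347.6 294.8] 47.4
```

>>> servo_tool --targets '[[[2.5, 0.05, 0, 0, 0.6], [2.0, 0, 0, 0, 0.6], [1.2, 0, 0, 0, 0.6], [0.6, 0, 0, 0, 0.6], [0.3, 0, 0, 0, 0.6], [0.1, 0, 0, 0, 0.6], [0, 0, 0, 0, 0.6]]]'

```text
t: 7.53
position: [0.3483, 0.2973, 0.0404]
ee_rot: [[0.001, 0.988, 0.154], [0.001, 0.154, -0.988], [-1.0, 0.001, -0.001]]
force: [-0.4, 0.6, -1.1]
width: 0.0447
```

>>> servo_tool --targets '[[[0.1, 0, 0, 0, 0.6], [0, 0, 0, 0, 0.6], [0, 0, 0, 0, 0], [0, 0, 0, 0, 0], [0, 0, 0, 0, 0], [0, 0, 0, 0, 0], [0, 0, 0, 0, 0], [-2, 0, 0, 0, 0], [-4, 0, 0, 0, 0], [-4, 0, 0, 0, 0]]]'

```text
t: 8.37
position: [0.3465, 0.2961, 0.139]
ee_rot: [[-0.003, 0.988, 0.155], [-0.002, 0.155, -0.988], [-1.0, -0.003, 0.002]]
force: [1.8, 1.4, 0.2]
width: 0.0877
```

Run:
```python
from h import *
pose();see("wrist",["knob_c","knob_holder"],"w4",.006)
```

```text
t 8.37 tcp [0.3465 0.2961 0.139 ] jaw -81.08 w 0.0877 F [1.8 1.4 0.2] q7 -137.2 tilt [-1.     -0.0034  0.0017]
wrist knob_c 0.73 [239.5, 178.0, 75.3, 76.3] ztop 0.0674 rect [347.8 296.9] [48.  47.5] 8.9 circ [348.4 296.9] 29.6
wrist knob_holder 0.56 [223.0, 149.2, 101.3, 102.4] ztop 0.0334 rect [346.7 297.3] [70.9 70.3] 14.4 circ [346.9 296.7] 49.3
```

The knob is seated: its top is at 0.067, and knob and holder centres agree within 1 mm. I return to the collar.

>>> servo_tool --targets '[[[-1, 1.22, 3.74, 0, 0], [-1, 1.22, 3.74, 0, 0], [0, 1.22, 3.74, 0, 0], [0, 1.22, 3.74, 0, 0], [0, 1.22, 3.74, 0, 0], [0, 1.22, 3.74, 0, 0], [0, 1.22, 3.74, 0, 0], [0, -0.59, 3.79, 0, 0], [0, -0.59, 3.79, 0, 0], [0, -0.59, 3.79, 0, 0]]]'

```text
t: 9.35
position: [0.4716, -0.0655, 0.1575]
ee_rot: [[-0.002, 0.988, 0.155], [0.0, 0.155, -0.988], [-1.0, -0.002, -0.0]]
force: [1.0, -0.4, -0.2]
width: 0.0884
```

>>> servo_tool --targets '[[[0, -0.59, 3.79, 0, 0], [0, -0.59, 3.79, 0, 0], [0, -0.59, 3.79, 0, 0], [0, -0.59, 3.79, 0, 0], [0, -0.59, 3.79, 0, 0], [0, -0.59, 3.79, 0, 0], [0, 0, 0, -7, 0], [0, 0, 0, -7, 0], [0, 0, 0, -7, 0], [0, 0, 0, -7, 0]]]'

```text
t: 10.18
position: [0.4718, -0.2936, 0.1571]
ee_rot: [[-0.002, 0.796, 0.605], [0.001, 0.605, -0.796], [-1.0, -0.001, -0.002]]
force: [0.1, -0.0, -0.1]
width: 0.0884
```

>>> servo_tool --targets '[[[0, 0, 0, -7, 0], [0, 0, 0, -7, 0], [0, 0, 0, -7, 0], [0, 0, 0, -7, 0], [0, 0, 0, -7, 0], [0, 0, 0, -6.5, 0], [0, 0, 0, 0, 0], [0, 0, 0, 0, 0]]]'

```text
t: 10.85
position: [0.4721, -0.2934, 0.1575]
ee_rot: [[-0.002, 0.205, 0.979], [0.001, 0.979, -0.205], [-1.0, 0.001, -0.002]]
force: [-0.5, 0.9, -0.3]
width: 0.0882
```

Run:
```python
from h import *
pose(); see("wrist",["collar_c","block_c","collar_post"],"w5"); see("side",["collar_c","block_c"],"s5");see("scene",["collar_c","block_c"]); to(.471,-.2945,.05)
```

```text
t 10.85 tcp [ 0.4721 -0.2934  0.1575] jaw -11.82 w 0.0882 F [-0.5  0.9 -0.3] q7 2.4 tilt [-1.      0.001  -0.0018]
wrist collar_c 0.61 [234.2, 169.5, 84.0, 91.8] ztop 0.0772 rect [ 469.6 -293.9] [58.9 59.1] 61.9 circ [ 469.4 -294.4] 30.2
wrist block_c 0.69 [236.7, 139.7, 68.7, 132.5] ztop 0.0477 rect [ 466.  -297.2] [109.9  50.1] 78.2 circ [ 466.1 -297.2] 59.6
wrist collar_post 0.71 [370.7, 117.7, 115.1, 104.4] ztop 0.044 rect [ 604.  -300.9] [16.  14.8] 79.0 circ [ 604.2 -301.1] 8.4
side collar_c 0.93 [307.2, 307.3, 42.4, 42.6] ztop 0.0768 rect [ 469.8 -296.2] [58.3 57. ] 71.2 circ [ 469.3 -296. ] 30.1
side block_c 0.93 [307.7, 307.7, 40.2, 72.1] ztop 0.0473 rect [ 466.3 -300.1] [110.3  51. ] 78.4 circ [ 467.2 -300.2] 59.4
scene collar_c 0.63 [172.4, 289.5, 31.8, 32.3] ztop 0.0791 rect [ 495.2 -311.6] [ 39.6 118.9] 76.5 circ [ 495.2 -314.6] 61.1
scene block_c 0.61 [159.0, 291.5, 56.2, 46.8] ztop 0.0496 rect [ 470.1 -300.7] [114.8  54.9] 70.6 circ [ 466.6 -299.5] 58.7
t 11.35 tcp [ 0.4728 -0.2937  0.1588] jaw -11.63 w 0.0883 F [ 0.2 -0.8  0.8] q7 2.6 tilt [-1.     -0.0001  0.    ]
go (0.471, -0.2945, 0.05) -> [10.88 -0.11 -0.16]
```

View pics/w5.png

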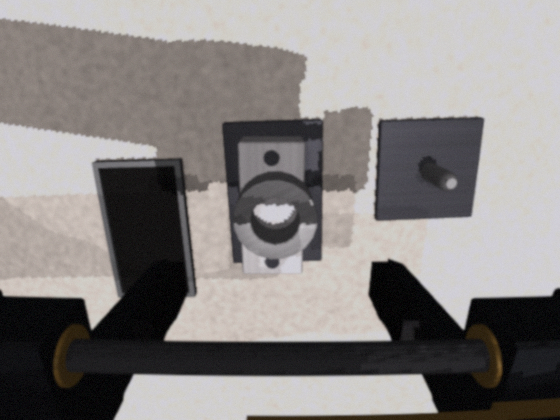

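The collar is at pixel (275, 215), about (0.4695, -0.2945), with its top at 0.077. The jaws are along the block's short side. I go down and grip.

>>> servo_tool --targets '[[[3.5, -0.07, -0.15, 0, 0], [3.5, -0.07, -0.15, 0, 0], [2.5, 0, 0, 0, 0], [1.2, 0, 0, 0, 0], [0.4, 0, 0, 0, 0], [0, 0, 0, 0, 0.5], [0, 0, 0, 0, 0.5], [0, 0, 0, 0, 0.5], [0, 0, 0, 0, 0.5], [0, 0, 0, 0, 0.5]]]'

```text
t: 12.18
position: [0.4703, -0.295, 0.0489]
ee_rot: [[0.002, 0.201, 0.98], [-0.001, 0.98, -0.201], [-1.0, -0.001, 0.002]]
force: [-1.0, 0.4, 6.4]
width: 0.0594
```

>>> servo_tool --targets '[[[0, 0, 0, 0, 0.5], [0, 0, 0, 0, 0.5], [-1, 0, 0, 0, 0.5], [-2.5, 0, 0, 0, 0.5], [-3, 0, 0, 0, 0.5], [0, 0, 0, 0, 0.5], [0, 0, 0, 0, 0.5]]]'

```text
t: 12.77
position: [0.4704, -0.2952, 0.1145]
ee_rot: [[0.003, 0.202, 0.979], [-0.002, 0.979, -0.202], [-1.0, -0.001, 0.003]]
force: [0.2, -0.1, -3.1]
width: 0.0596
```

Run:
```python
from h import *
see("side",["collar_c","collar_post"],"s6"); to(.6043,-.302,.112)
```

```text
side collar_c 0.77 [307.9, 281.8, 45.3, 39.3] ztop 0.1422 rect [ 469.6 -301. ] [49.1 54.7] 73.8 circ [ 470.1 -297.6] 28.9
side collar_post 0.91 [369.9, 308.7, 66.4, 50.1] ztop 0.0407 rect [ 603.9 -304.2] [14.1 15.8] 52.9 circ [ 605.  -303.1] 8.6
t 12.92 tcp [ 0.4684 -0.2941  0.1117] jaw -11.62 w 0.0597 F [ 0.4  0.6 -2.8] q7 0.9 tilt [-1.      0.0006 -0.0022]
go (0.6043, -0.302, 0.112) -> [-0.06  1.97 13.47]
```

>>> servo_tool --targets '[[[0, 0.5, 3.4, 0, 0.5], [0, 0.5, 3.4, 0, 0.5], [0, 0.5, 3.4, 0, 0.5], [0, 0.48, 3.3, 0, 0.5], [0, 0, 0, 0, 0.5], [0, 0, 0, 0, 0.5], [0, 0, 0, 0, 0.5]]]'

```text
t: 13.5
position: [0.6041, -0.3019, 0.1109]
ee_rot: [[-0.004, 0.201, 0.98], [0.001, 0.98, -0.201], [-1.0, 0.0, -0.004]]
force: [0.0, -0.1, -2.1]
width: 0.0591
```

Run:
```python
from h import *
im,d,C=see("wrist",["collar_c","collar_post"],"w6");see("side",["collar_c","collar_post"],"s6"); to(.6045,-.302,.011)
a=cv2.imread("pics/s6.png")[230:400,300:500]
cv2.imwrite("pics/m6.png",np.hstack([im,cv2.resize(a,(240,204))]) if 0 else np.hstack([cv2.resize(im,(400,300)),cv2.resize(a,(353,300))]))
```

```text
wrist collar_c 0.55 [206.6, 218.3, 143.6, 125.1] ztop 0.1388 rect [ 604.3 -295.3] [48.3 58.5] 84.2 circ [ 603.8 -300.8] 29.9
wrist collar_post 0.91 [212.1, 147.1, 130.5, 107.0] ztop 0.0202 rect [ 600.4 -289.7] [13.2 34. ] 28.9 circ [ 604.9 -287.2] 17.0
side collar_c 0.68 [396.3, 275.7, 45.5, 35.3] ztop 0.1397 rect [ 599.4 -307. ] [51.5 72.5] 84.2 circ [ 596.1 -309.9] 40.0
side collar_post 0.98 [369.5, 309.9, 64.0, 48.5] ztop 0.0416 rect [ 604.  -304.1] [12.5 15.8] 54.5 circ [ 604.8 -302.9] 8.0
t 13.8 tcp [ 0.605  -0.3027  0.1128] jaw -11.65 w 0.0594 F [ 0.1  1.1 -3.4] q7 -2.0 tilt [-1.     -0.0003 -0.0004]
go (0.6045, -0.302, 0.011) -> [10.18  0.06 -0.06]
```

View pics/m6.png

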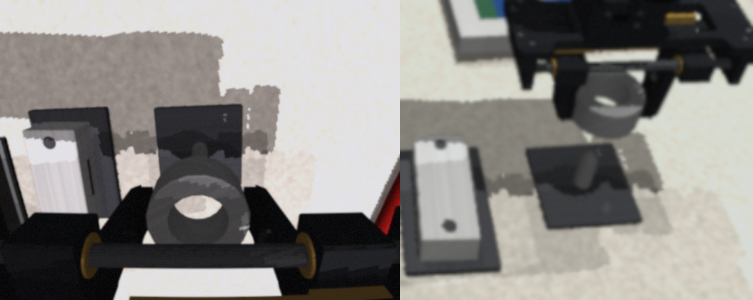

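The collar is level in the jaws and above the post, which is seen at (198, 150) in the left panel. I lower in two stages and watch the force.

>>> servo_tool --targets '[[[3, 0, 0, 0, 0.5], [2, 0, 0, 0, 0.5], [1.5, 0, 0, 0, 0.5], [1, 0, 0, 0, 0.5], [1, 0, 0, 0, 0.5], [0.7, 0, 0, 0, 0.5], [0.3, 0, 0, 0, 0.5], [0.2, 0, 0, 0, 0.5], [0, 0, 0, 0, 0.5]]]'

```text
t: 14.55
position: [0.606, -0.3024, 0.0159]
ee_rot: [[0.0, 0.201, 0.98], [-0.0, 0.98, -0.201], [-1.0, -0.0, 0.0]]
force: [-0.1, -0.1, -2.1]
width: 0.0596
```

Run:
```python
from h import *
to(.6045,-.302,.011)
```

```text
t 14.55 tcp [ 0.606  -0.3024  0.0159] jaw -11.62 w 0.0596 F [-0.1 -0.1 -2.1] q7 -4.1 tilt [-1.     -0.0001  0.0005]
go (0.6045, -0.302, 0.011) -> [ 0.49  0.01 -0.16]
```

>>> servo_tool --targets '[[[0.2, 0, -0.1, 0, 0.5], [0.2, 0, 0, 0, 0.5], [0, 0, 0, 0, 0.5], [0, 0, 0, 0, 0.5]]]'

```text
t: 14.88
position: [0.6048, -0.3021, 0.0118]
ee_rot: [[0.0, 0.201, 0.98], [-0.0, 0.98, -0.201], [-1.0, -0.0, 0.0]]
force: [-0.3, -0.9, -2.9]
width: 0.0596
```

>>> servo_tool --targets '[[[0, 0, 0, 0, 0], [0, 0, 0, 0, 0], [0, 0, 0, 0, 0], [0, 0, 0, 0, 0], [0, 0, 0, 0, 0], [-2, 0, 0, 0, 0], [-4, 0, 0, 0, 0], [-4, 0, 0, 0, 0], [-3, 0, 0, 0, 0], [0, -0.6, -3.4, 0, 0]]]'

```text
t: 15.72
position: [0.58, -0.3009, 0.1499]
ee_rot: [[0.018, 0.198, 0.98], [-0.004, 0.98, -0.198], [-1.0, -0.001, 0.018]]
force: [0.9, 0.1, 0.8]
width: 0.0882
```

>>> servo_tool --targets '[[[0, -0.6, -3.4, 0, 0], [0, -0.6, -3.4, 0, 0], [0, -0.6, -3.4, 0, 0], [0, 0, 0, 0, 0], [0, 0, 0, 0, 0]]]'

```text
t: 16.13
position: [0.4648, -0.2989, 0.1419]
ee_rot: [[-0.001, 0.203, 0.979], [-0.001, 0.979, -0.203], [-1.0, -0.001, -0.001]]
force: [1.2, -0.7, 0.2]
width: 0.0881
```

Run:
```python
from h import *
im,d,C=see("wrist",["collar_c","block_c","collar_post","block_tray"],"w7");see("side",["collar_c","collar_post","block_c","block_tray"],"s7"); to(.466,-.299,.022)
```

```text
wrist collar_c 0.83 [410.9, 129.8, 86.5, 83.9] ztop 0.0393 rect [ 603.6 -301.1] [58.9 58.5] 10.8 circ [ 604.1 -301.4] 30.3
wrist block_c 0.72 [241.9, 132.0, 75.4, 143.0] ztop 0.0474 rect [ 466.  -297.5] [110.7  50. ] 78.2 circ [ 465.1 -297.1] 58.9
wrist collar_post 0.57 [385.3, 110.6, 119.5, 108.2] ztop 0.0472 rect [ 603.2 -299.7] [16.  12.9] 49.6 circ [ 604.2 -300.6] 8.0
wrist block_tray 0.79 [87.1, 155.8, 110.6, 141.9] ztop 0.0099 rect [ 360.2 -309.7] [136.3 111.8] 79.2 circ [ 346.2 -307. ] 78.4
side collar_c 0.75 [385.7, 309.5, 40.3, 38.6] ztop 0.0392 rect [ 605.  -303.8] [59.7 58.3] 63.2 circ [ 605.  -303.6] 30.8
side collar_post 0.9 [368.7, 311.2, 69.1, 47.8] ztop 0.045 rect [ 603.2 -304.8] [ 9.6 13. ] 65.3 circ [ 603.1 -305.1] 6.9
side block_c 0.61 [306.5, 307.0, 38.9, 70.2] ztop 0.0475 rect [ 466.  -299.7] [110.6  50.1] 78.4 circ [ 466.4 -299.6] 59.4
side block_tray 0.68 [224.1, 330.9, 50.6, 81.6] ztop 0.0097 rect [ 344.9 -307.7] [138.1  79.5] 79.8 circ [ 344.9 -309.1] 77.1
t 16.63 tcp [ 0.4671 -0.2981  0.1416] jaw -11.59 w 0.0885 F [-0.2  0.5 -0.2] q7 2.5 tilt [-1.      0.0002 -0.    ]
go (0.466, -0.299, 0.022) -> [11.96 -0.12 -0.09]
```

View pics/w7.png

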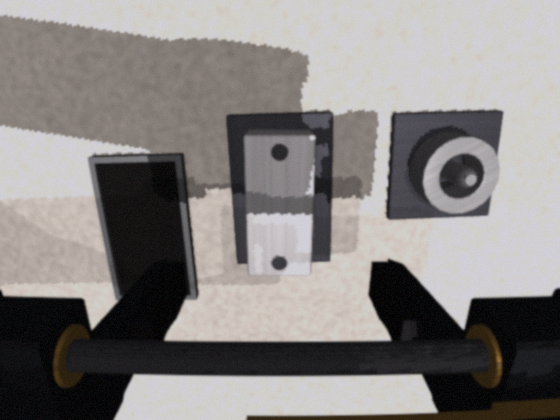

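The collar is seated: its top is at 0.039 around the post (pixel 462, 175). The block is at (0.466, -0.2985), and from block to tray the views give (-0.1215, -0.008). I grip the block.

>>> servo_tool --targets '[[[3.5, -0.08, -0.1, 0, 0], [3.5, 0, 0, 0, 0], [2.7, 0, 0, 0, 0], [1.5, 0, 0, 0, 0], [0.7, 0, 0, 0, 0], [0, 0, 0, 0, 0], [0, 0, 0, 0, 0.6], [0, 0, 0, 0, 0.6], [0, 0, 0, 0, 0.6], [0, 0, 0, 0, 0.6]]]'

```text
t: 17.47
position: [0.4663, -0.2993, 0.0238]
ee_rot: [[0.002, 0.201, 0.979], [-0.001, 0.979, -0.201], [-1.0, -0.001, 0.002]]
force: [-0.2, -0.2, -0.1]
width: 0.0634
```

>>> servo_tool --targets '[[[0, 0, 0, 0, 0.6], [0, 0, 0, 0, 0.6], [0, 0, 0, 0, 0.6], [0, 0, 0, 0, 0.6], [-1, 0, 0, 0, 0.6], [-2, 0, 0, 0, 0.6], [-2, 0, 0, 0, 0.6], [0, 0, 0, 0, 0.6], [0, 0, 0, 0, 0.6]]]'

```text
t: 18.22
position: [0.4656, -0.2991, 0.073]
ee_rot: [[0.001, 0.202, 0.979], [-0.001, 0.979, -0.202], [-1.0, -0.0, 0.001]]
force: [-0.8, 0.6, -6.5]
width: 0.0496
```

Run:
```python
from h import *
pose(); see("side",["block_c"],"s8")
```

```text
t 18.22 tcp [ 0.4656 -0.2991  0.073 ] jaw -11.63 w 0.0496 F [-0.8  0.6 -6.5] q7 -0.3 tilt [-1.     -0.0004  0.0009]
side block_c 0.81 [308.4, 292.0, 37.0, 71.1] ztop 0.1497 rect [ 450.9 -319.1] [10.6 40.1] 80.5 circ [ 450.8 -319.9] 20.6
```

>>> servo_tool --targets '[[[0, -0.8, -2.9, 0, 0.6], [0, -0.8, -2.95, 0, 0.6], [0, -0.8, -2.95, 0, 0.6], [0, -0.84, -2.94, 0, 0.6], [0, 0, 0, -1.3, 0.6], [0, 0, 0, 0, 0.6], [0, 0, 0, 0, 0.6]]]'

```text
t: 18.9
position: [0.3444, -0.3067, 0.0722]
ee_rot: [[0.0, 0.18, 0.984], [0.001, 0.984, -0.18], [-1.0, 0.001, 0.0]]
force: [0.4, -0.2, -5.7]
width: 0.0495
```

Run:
```python
from h import *
to(.3446,-.3067,.017); im,d,C=see("wrist",["block_c","block_tray"],"w9");see("side",["block_c","block_tray"],"s9",.004)
a=cv2.imread("pics/s9.png")[230:420,180:400]
cv2.imwrite("pics/m9.png",np.hstack([cv2.resize(im,(400,300)),cv2.resize(a,(347,300))]))
```

```text
t 18.9 tcp [ 0.3444 -0.3067  0.0722] jaw -10.35 w 0.0495 F [ 0.4 -0.2 -5.7] q7 7.1 tilt [-1.      0.0007  0.0001]
go (0.3446, -0.3067, 0.017) -> [5.52 0.   0.02]
wrist block_c 0.56 [212.1, 160.1, 134.0, 239.3] ztop 0.0962 rect [ 344.  -305.1] [110.7  50.4] 79.5 circ [ 344.  -304.8] 59.4
wrist block_tray 0.81 [210.8, 121.1, 134.0, 46.7] ztop 0.0101 rect [ 354.1 -253.2] [27.5 78.6] 78.9 circ [ 354.  -253.2] 41.2
side block_c 0.79 [226.5, 311.7, 41.7, 72.0] ztop 0.097 rect [ 344.2 -317. ] [91.6 51.3] 80.6 circ [ 344.1 -316.9] 49.8
side block_tray 0.74 [223.8, 349.6, 50.9, 64.9] ztop 0.01 rect [ 341.3 -326.3] [100.1  77.8] 79.6 circ [ 341.6 -326.2] 61.9
```

View pics/m9.png

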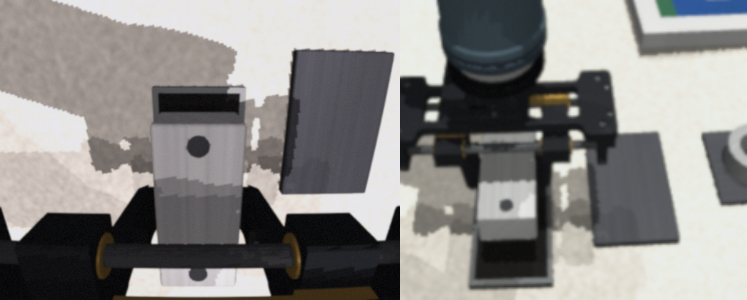

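The block is over the tray with its axes parallel (79.5 and 79.6 degrees) and centred to about 1 mm. I lower it and release.

>>> servo_tool --targets '[[[2, 0, 0, 0, 0.6], [1.5, 0, 0, 0, 0.6], [1, 0, 0, 0, 0.6], [0.5, 0, 0, 0, 0.6], [0.3, 0, 0, 0, 0.6], [0.2, 0, 0, 0, 0.6], [0.1, 0, 0, 0, 0.6], [0, 0, 0, 0, 0.6], [0, 0, 0, 0, 0.6]]]'

```text
t: 19.95
position: [0.3444, -0.3072, 0.0172]
ee_rot: [[0.001, 0.179, 0.984], [-0.001, 0.984, -0.179], [-1.0, -0.001, 0.001]]
force: [0.8, 0.1, -4.2]
width: 0.0495
```

>>> servo_tool --targets '[[[0, 0, 0, 0, 0], [0, 0, 0, 0, 0], [0, 0, 0, 0, 0], [0, 0, 0, 0, 0], [0, 0, 0, 0, 0], [0, 0, 0, 0, 0], [-2, 0, 0, 0, 0], [-4, 0, 0, 0, 0], [-4, 0, 0, 0, 0], [-2, 0, 0, 0, 0]]]'

```text
t: 20.78
position: [0.3453, -0.3076, 0.1402]
ee_rot: [[0.003, 0.179, 0.984], [-0.002, 0.984, -0.179], [-1.0, -0.002, 0.003]]
force: [0.7, -1.4, -0.4]
width: 0.0882
```

Run:
```python
from h import *
to(.4,-.1,.15); see("wrist",["block_c","block_tray"],"w10"); to(.515,.057,.15);see("side",["block_c","block_tray","wedge_c","screen"],"s10",.004)
```

```text
t 20.78 tcp [ 0.3453 -0.3076  0.1402] jaw -10.3 w 0.0882 F [ 0.7 -1.4 -0.4] q7 11.4 tilt [-1.     -0.0018  0.0033]
go (0.4, -0.1, 0.15) -> [-1.01 21.4   1.67]
wrist block_c 0.82 [237.3, 128.2, 78.2, 143.8] ztop 0.0414 rect [ 344.2 -305.4] [110.4  50.2] 79.7 circ [ 344.  -305.5] 59.3
wrist block_tray 0.69 [227.4, 113.4, 98.7, 156.6] ztop 0.0103 rect [ 344.1 -307. ] [136.1  78.3] 79.4 circ [ 343.7 -307. ] 77.8
t 20.93 tcp [ 0.3448 -0.3078  0.138 ] jaw -10.34 w 0.0881 F [-0.6  0.3 -0.2] q7 11.3 tilt [-1.     -0.0022  0.0029]
go (0.515, 0.057, 0.15) -> [-1.25 38.94 10.2 ]
side block_c 0.71 [230.5, 325.0, 35.7, 77.7] ztop 0.0414 rect [ 345.1 -307. ] [110.7  50. ] 79.3 circ [ 345.  -307.6] 59.0
side block_tray 0.96 [221.2, 333.3, 54.3, 79.9] ztop 0.0103 rect [ 344.8 -308.6] [136.6  78.5] 79.0 circ [ 344.6 -308.4] 77.0
side wedge_c 0.87 [289.9, 200.1, 35.7, 21.3] ztop 0.0315 rect [517.7  57.8] [30.1 44.1] 80.7 circ [517.7  56.7] 24.6
side screen 0.56 [313.1, 178.7, 134.1, 79.7] ztop 0.043 rect [615.5   4.1] [261.  130.2] 86.5 circ [610.3   3.9] 136.9
```

The block is flat in its tray: its top is at 0.041 and it is centred to 1.5 mm. Now the wedge.

>>> servo_tool --targets '[[[0, 3.54, 0.93, 0, 0], [0, 3.54, 0.93, 0, 0], [0, 3.54, 0.93, 0, 0], [0, 3.54, 0.93, 0, 0], [0, 3.54, 0.93, 0, 0], [0, 3.54, 0.93, 0, 0], [0, 3.54, 0.93, 0, 0], [0, 3.54, 0.93, 0, 0], [0, 3.54, 0.93, 0, 0], [0, 3.54, 0.93, 0, 0]]]'

```text
t: 22.02
position: [0.4987, 0.0265, 0.1356]
ee_rot: [[-0.002, 0.179, 0.984], [-0.0, 0.984, -0.179], [-1.0, -0.0, -0.002]]
force: [0.9, 0.0, 0.4]
width: 0.0878
```

>>> servo_tool --targets '[[[0, 3.54, 0.93, 0, 0], [0, 0, 0, -7, 0], [0, 0, 0, -7, 0], [0, 0, 0, -7, 0], [0, 0, 0, -7, 0], [0, 0, 0, -7, 0], [0, 0, 0, -7, 0], [0, 0, 0, -7, 0], [0, 0, 0, -7, 0], [0, 0, 0, -7, 0]]]'

```text
t: 22.85
position: [0.5137, 0.058, 0.1355]
ee_rot: [[-0.002, -0.799, 0.601], [0.0, 0.601, 0.799], [-1.0, 0.002, -0.001]]
force: [-0.3, 0.1, 0.3]
width: 0.0882
```

>>> servo_tool --targets '[[[0, 0, 0, -7, 0], [0, 0, 0, -7, 0], [0, 0, 0, -7, 0], [0, 0, 0, -7, 0], [0, 0, 0, 0, 0], [0, 0, 0, 0, 0]]]'

```text
t: 23.35
position: [0.5138, 0.058, 0.1357]
ee_rot: [[-0.002, -0.986, 0.165], [0.001, 0.165, 0.986], [-1.0, 0.002, 0.0]]
force: [0.2, -0.5, 0.9]
width: 0.0882
```

Run:
```python
from h import *
pose(); im,d,C=see("wrist",["wedge_c","screen"],"w11"); 
q=cams.regions_of("wrist","wedge_c")[0]["pixels"]; P=C[q];P=P[P[:,2]>.012]
for lo,hi in((.027,.035),(.012,.027)):
    T=P[(P[:,2]>lo)&(P[:,2]<hi)]; rc=cv2.minAreaRect((T[:,:2]*1000).astype(np.float32)); print(lo,len(T),np.round(rc[0],1),np.round(rc[1],1),rc[2])
to(.517,.057,.01)
```

```text
t 23.35 tcp [0.5138 0.058  0.1357] jaw 80.48 w 0.0882 F [ 0.2 -0.5  0.9] q7 38.5 tilt [-1.      0.002   0.0005]
wrist wedge_c 0.59 [259.5, 174.8, 44.7, 81.8] ztop 0.0312 rect [515.6  60.6] [30. 45.] 83.2 circ [515.7  60.5] 25.9
wrist screen 0.88 [69.6, 250.8, 320.2, 169.2] ztop 0.0432 rect [585.1   9.5] [261.5 225.3] 82.1 circ [615.5   9.1] 145.6
0.027 2155 [515.6  60.6] [30. 45.] 83.2052993774414
0.012 900 [527.   59.2] [29.8 68.3] 82.85836029052734
t 23.55 tcp [0.5143 0.058  0.1365] jaw 80.58 w 0.0877 F [ 0.6 -0.8 -0.3] q7 38.6 tilt [-1.      0.0003 -0.0002]
go (0.517, 0.057, 0.01) -> [12.65 -0.28 -0.05]
```

View pics/w11.png

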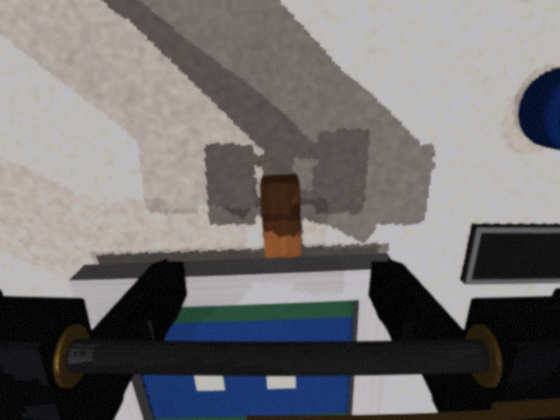

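The wedge handle is at pixel (280, 205), about (0.516, 0.059), with its top at 0.031 and its axis at -7 degrees. The jaws straddle it. I align, lower and grip.

>>> servo_tool --targets '[[[3.5, -0.12, 0.12, -2.5, 0], [3.5, 0, 0, 0, 0], [2.8, 0, 0, 0, 0], [1.8, 0, 0, 0, 0], [0.7, 0, 0, 0, 0], [0.2, 0, 0, 0, 0], [0, 0, 0, 0, 0], [0, 0, 0, 0, 0.75], [0, 0, 0, 0, 0.75], [0, 0, 0, 0, 0.75]]]'

```text
t: 24.38
position: [0.5166, 0.0589, 0.0127]
ee_rot: [[0.002, -0.993, 0.119], [0.0, 0.119, 0.993], [-1.0, -0.002, 0.0]]
force: [-0.2, -1.2, -0.1]
width: 0.0702
```

>>> servo_tool --targets '[[[0, 0, 0, 0, 0.75], [0, 0, 0, 0, 0.75], [0, 0, 0, 0, 0.75], [0, 0, 0, 0, 0.75], [0, 0, 0, 0, 0.75], [0, 0, 0, 0, 0.75], [0, 0, 0, 0, 0.75], [0, 0, 0, 0, 0.75], [0, 0, 0, 0, 0.75]]]'

```text
t: 25.13
position: [0.5157, 0.0594, 0.0117]
ee_rot: [[-0.0, -0.993, 0.118], [0.001, 0.118, 0.993], [-1.0, 0.0, 0.001]]
force: [-1.0, 1.8, -0.6]
width: 0.03
```

Run:
```python
from h import *
pose()
```

```text
t 25.13 tcp [0.5157 0.0594 0.0117] jaw 83.21 w 0.03 F [-1.   1.8 -0.6] q7 31.4 tilt [-1.      0.0002  0.0006]
```

The grip is firm at 30 mm. I pull back along +tool y (wedge -x) in small tugs.

>>> servo_tool --targets '[[[0, 0.1, 0, 0, 0.75], [0, 0.2, 0, 0, 0.75], [0, 0, 0, 0, 0.75], [0, 0.2, 0, 0, 0.75], [0, 0.2, 0, 0, 0.75], [0, 0, 0, 0, 0.75], [0, 0.2, 0, 0, 0.75], [0, 0.2, 0, 0, 0.75], [0, 0, 0, 0, 0.75], [0, 0, 0, 0, 0.75]]]'

```text
t: 25.97
position: [0.5044, 0.06, 0.0117]
ee_rot: [[-0.001, -0.993, 0.119], [-0.0, 0.119, 0.993], [-1.0, 0.001, -0.001]]
force: [1.0, -1.2, -1.1]
width: 0.0297
```

Run:
```python
from h import *
pose();see("side",["wedge_c","screen"],"s12",.004)
```

```text
t 25.97 tcp [0.5044 0.06   0.0117] jaw 83.19 w 0.0297 F [ 1.  -1.2 -1.1] q7 30.3 tilt [-1.      0.0007 -0.0006]
side wedge_c 0.58 [285.4, 208.7, 33.8, 11.8] ztop 0.0205 rect [521.9  44.5] [ 7.3 73.3] 83.4 circ [521.9  44.5] 36.8
side screen 0.66 [313.3, 179.0, 131.2, 82.2] ztop 0.0401 rect [619.9   4.3] [264.4 173.6] 83.3 circ [625.9   2.8] 144.6
```

The frame follows: its top went from 0.043 to 0.040. I continue.

>>> servo_tool --targets '[[[0, 0.2, 0, 0, 0.75], [0, 0.2, 0, 0, 0.75], [0, 0, 0, 0, 0.75], [0, 0.2, 0, 0, 0.75], [0, 0.2, 0, 0, 0.75], [0, 0, 0, 0, 0.75], [0, 0.2, 0, 0, 0.75], [0, 0.2, 0, 0, 0.75], [0, 0, 0, 0, 0.75], [0, 0, 0, 0, 0.75]]]'

```text
t: 26.95
position: [0.4925, 0.0617, 0.0117]
ee_rot: [[-0.001, -0.993, 0.118], [-0.0, 0.118, 0.993], [-1.0, 0.001, -0.0]]
force: [0.5, -0.3, -0.5]
width: 0.0297
```

>>> servo_tool --targets '[[[0, 0.2, 0, 0, 0.75], [0, 0.2, 0, 0, 0.75], [0, 0, 0, 0, 0.75], [0, 0.2, 0, 0, 0.75], [0, 0.2, 0, 0, 0.75], [0, 0, 0, 0, 0.75], [0, 0.2, 0, 0, 0.75], [0, 0.2, 0, 0, 0.75], [0, 0, 0, 0, 0.75], [0, 0, 0, 0, 0.75]]]'

```text
t: 27.78
position: [0.4806, 0.0631, 0.0117]
ee_rot: [[-0.001, -0.993, 0.119], [-0.0, 0.119, 0.993], [-1.0, 0.001, -0.0]]
force: [2.3, -0.9, -0.8]
width: 0.0298
```

>>> servo_tool --targets '[[[0, 0.2, 0, 0, 0.75], [0, 0.2, 0, 0, 0.75], [0, 0, 0, 0, 0.75], [0, 0.2, 0, 0, 0.75], [0, 0.2, 0, 0, 0.75], [0, 0, 0, 0, 0.75], [0, 0.2, 0, 0, 0.75], [0, 0.2, 0, 0, 0.75], [0, 0, 0, 0, 0.75], [0, 0, 0, 0, 0.75]]]'

```text
t: 28.62
position: [0.468, 0.0646, 0.0117]
ee_rot: [[-0.002, -0.993, 0.118], [-0.0, 0.118, 0.993], [-1.0, 0.002, -0.0]]
force: [-1.9, 0.6, 4.3]
width: 0.0298
```

Run:
```python
from h import *
pose();see("side",["wedge_c","screen"],"s13",.004)
```

```text
t 28.62 tcp [0.468  0.0646 0.0117] jaw 83.21 w 0.0298 F [-1.9  0.6  4.3] q7 26.4 tilt [-1.      0.0015 -0.0005]
side wedge_c 0.56 [268.5, 206.4, 51.8, 14.7] ztop 0.0211 rect [495.5  18.6] [79.5 84.4] 9.3 circ [491.3  25.2] 50.7
side screen 0.91 [310.6, 178.7, 137.9, 84.5] ztop 0.0324 rect [678.1  -3. ] [263.7 243.9] 82.8 circ [676.   -3.5] 175.5
```

The frame is nearly down. I finish the pull to 72 mm, then lift.

>>> servo_tool --targets '[[[0, 0.2, 0, 0, 0.75], [0, 0.2, 0, 0, 0.75], [0, 0.2, 0, 0, 0.75], [0, 0.2, 0, 0, 0.75], [0, 0.3, 0, 0, 0.75], [0, 0.3, 0, 0, 0.75], [0, 0.4, 0, 0, 0.75], [0, 0.6, 0, 0, 0.75], [0, 0, 0, 0, 0.75], [0, 0, 0, 0, 0.75]]]'

```text
t: 29.6
position: [0.4446, 0.0673, 0.0117]
ee_rot: [[-0.001, -0.993, 0.118], [-0.0, 0.118, 0.993], [-1.0, 0.001, -0.0]]
force: [0.1, -0.0, 0.1]
width: 0.0298
```

>>> servo_tool --targets '[[[-1, 0, 0, 0, 0.75], [-2, 0, 0, 0, 0.75], [-3, 0, 0, 0, 0.75], [-3, 0, 0, 0, 0.75], [-1, 0, 0, 0, 0.75], [0, 0, 0, 0, 0.75], [0, 0, 0, 0, 0.75]]]'

```text
t: 30.18
position: [0.4455, 0.0668, 0.1117]
ee_rot: [[0.001, -0.993, 0.119], [-0.0, 0.119, 0.993], [-1.0, -0.001, -0.0]]
force: [-0.3, -0.3, -0.4]
width: 0.0296
```

Run:
```python
from h import *
pose();see("side",["wedge_c","screen"],"s14",.004);to(.6134,.3257,.11)
```

```text
t 30.18 tcp [0.4455 0.0668 0.1117] jaw 83.14 w 0.0296 F [-0.3 -0.3 -0.4] q7 34.8 tilt [-1.     -0.0008 -0.0003]
side wedge_c 0.88 [257.9, 172.5, 57.7, 13.5] ztop 0.1266 rect [452.2  52.6] [55.6 12.5] 2.8 circ [452.  57.] 27.8
side screen 0.86 [312.9, 178.2, 135.2, 85.8] ztop 0.0324 rect [677.6  -3.1] [263.2 242.9] 82.8 circ [675.6  -3.3] 175.5
t 30.33 tcp [0.4444 0.067  0.1105] jaw 83.19 w 0.0299 F [-0.6 -0.5 -0.6] q7 34.8 tilt [-1.      0.0023 -0.0006]
go (0.6134, 0.3257, 0.11) -> [  0.   -13.72  27.7 ]
```

View pics/s14.png

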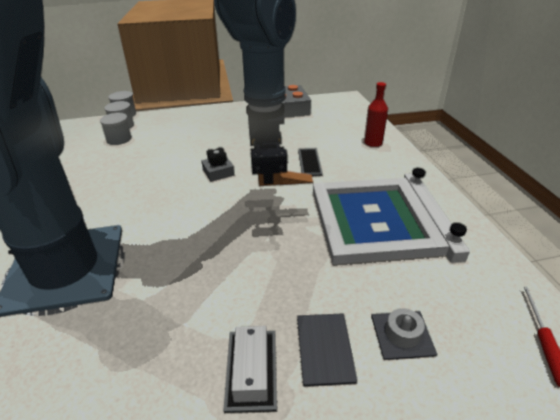

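The side view shows the frame down (top 0.032) and the wedge free and held level at pixel (285, 179). The knob, collar and block are in their places. I carry the wedge to the narrow tray and turn it.

>>> servo_tool --targets '[[[0, -1.72, 3.46, 0, 0.75], [0, -1.72, 3.46, 0, 0.75], [0, -1.72, 3.46, 0, 0.75], [0, -1.72, 3.46, 0, 0.75], [0, -1.72, 3.46, 0, 0.75], [0, -1.72, 3.46, 0, 0.75], [0, -1.72, 3.46, 0, 0.75], [0, -1.7, 3.46, 0, 0.75], [0, 0, 0, 7, 0.75], [0, 0, 0, 7, 0.75]]]'

```text
t: 31.17
position: [0.6134, 0.3287, 0.1091]
ee_rot: [[-0.003, -0.934, 0.358], [0.001, 0.358, 0.934], [-1.0, 0.003, -0.001]]
force: [-0.2, -0.8, -0.8]
width: 0.03
```

>>> servo_tool --targets '[[[0, 0, 0, 7, 0.75], [0, 0, 0, 7, 0.75], [0, 0, 0, 7, 0.75], [0, 0, 0, 7, 0.75], [0, 0, 0, 7, 0.75], [0, 0, 0, 7, 0.75], [0, 0, 0, 7, 0.75], [0, 0, 0, 7, 0.75], [0, 0, 0, 7, 0.75], [0, 0, 0, 7, 0.75]]]'

```text
t: 32.0
position: [0.6136, 0.3254, 0.1096]
ee_rot: [[-0.002, 0.02, 1.0], [-0.002, 1.0, -0.02], [-1.0, -0.002, -0.002]]
force: [-0.4, 0.7, -0.8]
width: 0.0295
```

>>> servo_tool --targets '[[[0, 0, 0, 7, 0.75], [0, 0, 0, 2.8, 0.75], [0, 0, 0, 0, 0.75], [0, 0, 0, 0, 0.75]]]'

```text
t: 32.33
position: [0.6138, 0.3257, 0.1102]
ee_rot: [[-0.002, 0.182, 0.983], [-0.002, 0.983, -0.182], [-1.0, -0.002, -0.001]]
force: [-0.2, 0.1, 0.2]
width: 0.0298
```

Run:
```python
from h import *
to(.6134,.3257,.0155); im,d,C=see("wrist",["wedge_c","wedge_tray"],"w15",.003)
see("side",["wedge_tray","wedge_c"],"s15",.003)
a=cv2.imread("pics/s15.png")[60:240,220:430]
cv2.imwrite("pics/m15.png",np.hstack([cv2.resize(im,(400,300)),cv2.resize(a,(350,300))]))
```

```text
t 32.33 tcp [0.6138 0.3257 0.1102] jaw -10.47 w 0.0298 F [-0.2  0.1  0.2] q7 -57.7 tilt [-1.     -0.0019 -0.0013]
go (0.6134, 0.3257, 0.0155) -> [ 9.47  0.01 -0.03]
wrist wedge_c 0.95 [240.1, 226.5, 74.9, 190.1] ztop 0.1295 rect [613.2 325.8] [44.7 30.1] 79.5 circ [612.9 326. ] 25.9
wrist wedge_tray 0.55 [235.4, 158.8, 80.8, 90.6] ztop 0.01 rect [612.8 330.3] [66.1 56.3] 80.2 circ [613.  330.4] 42.7
side wedge_tray 0.63 [297.3, 146.6, 25.9, 28.8] ztop 0.0105 rect [607.5 287.9] [147.6  56. ] 80.1 circ [606.6 288.1] 78.1
side wedge_c 0.91 [305.9, 113.7, 12.4, 31.3] ztop 0.129 rect [616.2 319.8] [43.1 27.1] 74.8 circ [614.3 320.1] 21.7
```

View pics/m15.png

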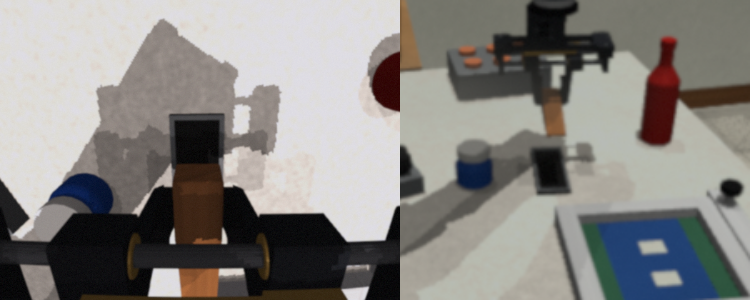

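The wedge is above the narrow tray with its axes parallel, and its centre is within 2 mm of the tray's. I lower it and release.

>>> servo_tool --targets '[[[3, 0.1, 0, 0, 0.75], [2.5, 0, 0, 0, 0.75], [1.7, 0, 0, 0, 0.75], [1, 0, 0, 0, 0.75], [0.6, 0, 0, 0, 0.75], [0.3, 0, 0, 0, 0.75], [0.2, 0, 0, 0, 0.75], [0.1, 0, 0, 0, 0.75], [0, 0, 0, 0, 0.75], [0, 0, 0, 0, 0.75]]]'

```text
t: 33.47
position: [0.6153, 0.3271, 0.0186]
ee_rot: [[0.001, 0.184, 0.983], [0.001, 0.983, -0.184], [-1.0, 0.001, 0.001]]
force: [-0.2, -0.5, -0.4]
width: 0.0294
```

>>> servo_tool --targets '[[[0, 0, 0, 0, 0.4], [0, 0, 0, 0, 0.4], [0, 0, 0, 0, 0.4], [0, 0, 0, 0, 0.4], [0, 0, 0, 0, 0.3], [-1.5, 0, 0, 0, 0.3], [-3, 0, 0, 0, 0], [-4, 0, 0, 0, 0], [-4, 0, 0, 0, 0], [0, 0, 0, 0, 0]]]'

```text
t: 34.3
position: [0.619, 0.3302, 0.153]
ee_rot: [[0.012, 0.185, 0.983], [0.008, 0.983, -0.185], [-1.0, 0.01, 0.01]]
force: [1.6, 0.9, 1.1]
width: 0.0862
```

Run:
```python
from h import *
pose(); see("wrist",["wedge_c","wedge_tray"],"w16",.004)
see("side",["wedge_tray","wedge_c","screen","knob_c","knob_holder","collar_c","block_c","jar"],"s16",.004)
```

```text
t 34.3 tcp [0.619  0.3302 0.153 ] jaw -10.64 w 0.0862 F [1.6 0.9 1.1] q7 -57.1 tilt [-0.9999  0.0099  0.0103]
wrist wedge_c 0.69 [252.2, 177.1, 40.2, 121.5] ztop 0.0351 rect [614.4 326.8] [45.1 29.7] 80.0 circ [614.4 327.1] 25.8
wrist wedge_tray 0.97 [236.5, 157.3, 64.0, 156.1] ztop 0.0102 rect [605.8 290. ] [148.1  56.2] 80.1 circ [606.6 290.5] 78.1
side wedge_tray 0.86 [296.7, 148.5, 27.2, 25.0] ztop 0.0111 rect [607.7 287.1] [144.1  56.6] 80.2 circ [608.1 287.2] 75.3
side wedge_c 0.86 [305.0, 142.3, 14.1, 32.4] ztop 0.0336 rect [617.1 321.7] [51.2 28.5] 74.8 circ [618.5 321.3] 26.5
side screen 0.6 [313.3, 178.6, 131.1, 84.3] ztop 0.0325 rect [677.5  -2. ] [266.5 241.7] 82.9 circ [675.7  -2.6] 176.2
side knob_c 0.54 [210.0, 146.6, 14.6, 20.8] ztop 0.066 rect [348.8 292.7] [46.6 43.9] 11.2 circ [348.3 293.2] 27.6
side knob_holder 0.91 [202.8, 159.8, 32.2, 24.3] ztop 0.0337 rect [348.4 294.6] [71.7 70.7] 14.3 circ [347.  292.8] 47.3
side collar_c 0.58 [384.0, 309.5, 41.7, 39.3] ztop 0.0393 rect [ 604.8 -304.2] [59.5 56.7] 51.9 circ [ 604.4 -303.4] 30.2
side block_c 0.78 [232.2, 326.5, 36.7, 75.9] ztop 0.0414 rect [ 344.9 -307.7] [111.2  50.1] 79.3 circ [ 345.5 -307.7] 59.1
side jar 0.32 [297.5, 151.3, 28.9, 26.2] ztop 0.0107 rect [607.7 287.1] [144.1  56.6] 80.2 circ [605. 287.] 75.6
```

View pics/w16.png

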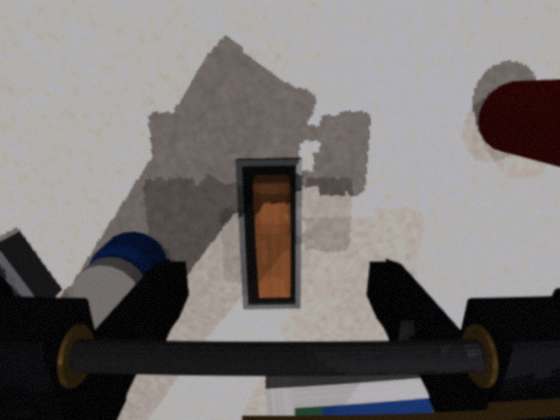

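The wedge is flat inside the narrow tray: the handle top is at 0.035 and it is about 2 mm off centre. I check the jar and hand in.

Run:
```python
from h import *
see("scene",["jar","screen","wedge_c"],"e",.006); pose(); r.close_job()
```

```text
scene jar 0.59 [314.0, 110.2, 24.6, 33.8] ztop 0.0677 rect [475.4 285.7] [51.8 52.1] 89.5 circ [475.1 287.4] 28.1
scene screen 0.69 [264.6, 182.7, 155.7, 142.7] ztop 0.0338 rect [674.5  -2.8] [263.2 242.4] 83.3 circ [675.2  -3.9] 175.8
scene wedge_c 0.75 [350.8, 130.3, 44.6, 40.2] ztop 0.0366 rect [615.7 322.9] [49.2 29.7] 81.3 circ [616.  323.4] 26.1
t 35.1 tcp [0.6148 0.3268 0.1426] jaw -10.61 w 0.0883 F [-0.2  0.9  0.4] q7 -57.2 tilt [-1.     -0.     -0.0001]
the job is handed in; nothing more can be done
```

All four pieces are in their places, the screen frame is down, and I handed the job in at 35 s of the 134 s allowed. The hand-in gives no verdict, so this rests on my own last measurements:

| Thing | Last check | Centre against its place |
|---|---|---|
| Knob | upright in the holder, top at 66–67 mm | within about 2 mm |
| Collar | flat around the post, top at 39 mm | within about 2 mm |
| Block | flat in the wider tray, top at 41 mm | within 2 mm, axes parallel |
| Wedge | flat in the narrow tray, handle top at 34–35 mm | about 2 mm off, axes parallel |
| Screen frame | down, top at 32–34 mm (43 mm at the start) | – |
| Jar | standing, within about 2 mm of where it first measured | – |

- **Wedge and frame:** I drew the wedge out in tugs of 2 to 6 mm over about 72 mm. The frame followed it down, but I did not measure the rail's speed.
- **Gripper:** it was open and about 14 cm above the work surface at hand-in.
- **Disagreements:** the cameras differ by about 2 mm sideways, and heights read 1 to 3 mm high. In the last side view the network reported the wedge tray as the jar, with a low score. The jar check therefore comes from the scene camera.

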